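Unload the sweets carrier

TASK

Lift the carrier's sprung clamp until it stays open by itself and leave it up, then take the orange grille off and lay it flat in the grey wash tray. After that set every chocolate from the carrier upright on the floor of the black presentation box, and only when all are in, slide the carrier's yellow marker from red to the green patch. Leave the other things on the counter where they are.

Things in the scene. Friction and masses are not known exactly. Their poses are not given: they have to be found in the camera images.
- carrier: Fixed steel sweets carrier; origin at table level under the middle of its tray, x towards the clamp. Plate 6 mm thick, x -100 to 165, y -95 to 163. Tray 166 (x) x 180 (y) mm, rim 10 mm above the plate; posts 12 mm square at x +-77, y +-84, tops at z 46 mm, carry the grille. Clamp bracket at x 140, 40 mm wide, 72 high; slider track along x at y 121, 40 mm wide, top at z 20 mm
- clamp (a joint): Sprung clamp arm of the carrier, hinge at point clamp_hinge. rad: about 0 = shut, its rubber foot pressing on the grille; grows as the arm's red grip end is lifted up and back; 1.75 = open stop. An over-centre spring pulls it shut below 0.8 rad and pulls it open above (hold-open point 0.8 rad); lifting takes up to about 6 N at the grip
- clamp_hinge (a point): Centre of the clamp's hinge, 60 mm above the table, axis along the carrier's y. z axis up, x as the carrier's
- clamp_grip (a point): Centre of the red cross grip at the end of the clamp arm: a cylinder 24 mm thick and 30 mm long along the carrier's y (flat ends), 87 mm from the hinge axis; shut, it is 80 mm from the hinge towards the carrier's -x and 35 mm above it. The arm behind it is 14 mm wide
- grille: Loose orange hold-down grille, 166 (x) x 180 (y) x 6 mm with openings, 140 g, lying on the carrier's posts over the chocolates. Origin at the middle of its underside; z up
- grille_tab (a point): Grip point of the grille's black upright tab: 30 mm above the grille's underside, 5 mm from its middle towards the grille's -x. The tab is 44 mm long (grille's x), 14 mm thick (grille's y) and rises to 36 mm above the underside
- box: Black presentation box (open, fixed) with white liner: outside 160 (x) x 180 (y) mm, walls 5 mm thick and 14 mm high, inner floor at z 5 mm. Origin in the middle of its underside
- wash: Grey open wash tray, fixed: outside 230 x 230 mm, walls 5 mm thick and 25 mm high, inner floor at z 5 mm. Origin in the middle of its underside
- marker (a joint): Position (m) of the yellow marker slider along its 120 mm track along the carrier's left (+y) side; grows along the carrier's +x. 0 is at the red patch (full); 0.085 is at the green patch (empty). Sliding friction about 1.5 N; stays where it is left
- marker_top (a point): Centre of the top of the marker's yellow grip, a block 20 (carrier's x) x 28 (y) x 40 mm high; top about 60 mm above the table
- green_mark (a point): Where marker_top is when the marker stands exactly at the green patch
- choc_a: Chocolate: rigid upright cylinder 36 mm across, 26 mm high plus a 4 mm topping, 30 g. Origin in the middle of its underside, z up. At the start on the carrier's plate under the grille (four to six of them are there)
- choc_b: Chocolate: rigid upright cylinder 36 mm across, 26 mm high plus a 4 mm topping, 30 g. Origin in the middle of its underside, z up. At the start on the carrier's plate under the grille (four to six of them are there)
- choc_c: Chocolate: rigid upright cylinder 36 mm across, 26 mm high plus a 4 mm topping, 30 g. Origin in the middle of its underside, z up. At the start on the carrier's plate under the grille (four to six of them are there)
- choc_d: Chocolate: rigid upright cylinder 36 mm across, 26 mm high plus a 4 mm topping, 30 g. Origin in the middle of its underside, z up. At the start on the carrier's plate under the grille (four to six of them are there)
- choc_e: Chocolate: rigid upright cylinder 36 mm across, 26 mm high plus a 4 mm topping, 30 g. Origin in the middle of its underside, z up. At the start on the carrier's plate under the grille (four to six of them are there)
- choc_f: Chocolate: rigid upright cylinder 36 mm across, 26 mm high plus a 4 mm topping, 30 g. Origin in the middle of its underside, z up. At the start on the carrier's plate under the grille (four to six of them are there)
- spool: Bystander, to be left alone: red ribbon spool, 56 mm across, 40 mm high
- jar: Bystander, to be left alone: amber jar with copper cap, 64 mm across, 100 mm high
- cup: Bystander, to be left alone: white cup, 72 mm across, 70 mm high
- spatula: Bystander, to be left alone: spatula about 240 mm long, lying flat
- lids: Bystander, to be left alone: stack of three box lids, 90 x 90 x 36 mm
- cardstand: Bystander, to be left alone: blank card in a wooden foot, 50 mm high
There are look-alikes about, which are no part of the job. There is more than one size of the grille; the one meant has the size given above.

How it is judged:
By the outcome, as a careful person would: the job done as asked, in the order asked, and still so for the second after the job is handed in, with the robot touching nothing.
Of choc_a, choc_b, choc_c, choc_d, choc_e, choc_f only 4 to 6 are there at a start; the rules pass over those that are not, and their reading is None.
At some moment in a run one of choc_a, choc_b, choc_c, choc_d, choc_e, choc_f may be knocked a few centimetres aside while the robot is not near it.
It also fails if it takes over 208 s, if anything falls off the work surface, if the arm or the gripper's body presses on something with over 40 N, if the wrist force passes 120 N, or if a joint passes its speed limit or range.

ROBOT

A 6-joint arm with a two-finger parallel gripper is mounted at the origin on the work surface. World frame = base frame: x ahead of the robot, y to its left, z up, the work surface at z = 0. Lengths are in m, angles in rad, forces in N, time in s.
With the tool pointing down it reaches from about 0.25 to 0.775 m from the base axis. Payload 4 kg.
Tool frame: the origin (TCP) lies at the very end of the fingers, on their centre line; the grasp point (between the pads) lies 19 mm behind it; x points along the fingers, y is the direction in which the jaws open and shut, and the axes are right-handed (so a half turn about x gives the same grasp; the last joint's range is limited). The gripper opens to 94 mm and grips with 3 to 60 N. Pads are 16 mm wide; open, the fingers measure 119 mm over their backs; the gripper's body (75 mm by 177 mm) begins 78 mm behind the grasp point.
Start: joints at [0.997, 0.087, 1.371, -0, 1.684, -0.103], TCP at [0.249, 0.49, 0.206] pointing down, gripper open.
Joint ranges: [-3.1, 3.1], [-0.76, 2.03], [0.27, 2.55], [-1.08, 4.22], [0.17, 2.65], [-2.57, 2.57]. Speed limits (rad/s): [2.79, 2.79, 3.14, 3.14, 3.14, 3.14].

INTERFACE

Orientations are given as [roll, pitch, yaw] about the fixed x, y, z axes, in that order (R = Rz(yaw) Ry(pitch) Rx(roll)).
In Python, from bench import robot gives the robot as it stands.
- The arm moves only by the tool carry_out, never from a script. Its argument "targets" is a list of rows, each a list of 5 numbers: the closure, from 0 (fully open) to 1 (shut), then the shift along the tool's x, y, z in cm, then the turn about the tool's x in degrees. In form: [[fingers, tx, ty, tz, turn], ...]. A call has 1 to 20 rows; each row shifts and turns the commanded pose from where the row before left it, along the tool's axes as they then stand; what a row does not reach is not made up. A row lasts 1/10 s, in which the tool goes at most 50 mm and 8.59 degrees, less where a joint would pass 70% of its speed; a pose out of reach is approached as far as the arm can. A call is refused whole if a number of a shift passes 5 or a number of a turn 8.59, either way. A call with a gripper value outside its range is refused whole. The fingers move at their own pace and stop on an object; the grip force is fixed at half the most. Time passes only in rows, so rows that do not move let the fingers close. It gives the time, the measured TCP pose, the force and the opening at its end, in the units of the state.
- robot.get_obs(): the state, without advancing time (a new reading comes with each control period).
- robot.snapshot(name): name is "side" or "top"; returns a dict with "image" (384x512x3 uint8, red, green, blue), "camera_matrix" (3x3 intrinsics, pixels), "pose" (4x4, takes a point from camera to world coordinates). Camera axes: x right, y up, looking along -z (the intrinsics and any distortion apply to the point x, -y, -z); pixel columns grow to the right and rows downward; lengths in m; the calibration is good to about 2 mm. A picture is of the moment at which its call begins. There is no depth.
- robot.close_job(): hands the job in, once; it reports no verdict.
The state is a dict: "time": time; "joint_positions": joint angles; "qvel": joint speeds; "joint_torque": joint torques, N m; "tool_pos": TCP position; "ee_rot": TCP orientation; "wrist_force": force on the tool from outside, world axes, zero at the start; "wrist_torque": the same for the moment, N m; "width": finger opening in m.
Only numpy, scipy, OpenCV 4.12 (cv2) and the standard library are available. Lean on these libraries where they do the work, as an engineer would, in place of code of your own. Each camera call takes 0.05 s, during which the arm holds its last target. There are 200 camera calls.

## Working session

There is one attempt and no reset: what is moved stays moved. The work goes in short steps, Python scripts to look and compute and a tool call to move; the robot and the scene stay as the last step left them, time stands still between calls to the robot, and variables do not carry over. Pictures are saved under pics/ and viewed, about 12 in all and at most 16, crops included, and the job is handed in when it is done.

Besides the shell and the picture viewer there is one more tool, called after "Emit:" in YAML: its name, and indented under it one key for each argument. carry_out: Moves the arm, as the interface text tells. Its arguments: {"type":"object","properties":{"targets":{"type":"array","items":{"type":"array","items":{"type":"number"}}}},"required":["targets"]}

```bash
ls; mkdir -p pics; python3 - <<'E'
from bench import robot
import cv2,numpy as np,pickle
o=robot.get_obs();print({k:np.round(v,3) for k,v in o.items()})
for n in("top","side"):
    s=robot.snapshot(n);pickle.dump(s,open(f"/tmp/{n}0.pkl","wb"))
    print(n,s["camera_matrix"].round(1).tolist(),s["pose"].round(3).tolist(),[k for k in s])
    cv2.imwrite(f"pics/{n}0.png",cv2.resize(s["image"][:,:,::-1],(800,600),interpolation=cv2.INTER_CUBIC))
E
```

```text
pics
{'time': np.float64(0.0), 'joint_positions': array([ 0.997,  0.088,  1.372, -0.   ,  1.684, -0.103]), 'qvel': array([-0.   ,  0.001,  0.   ,  0.001, -0.001, -0.001]), 'joint_torque': array([ 1.0000e-03, -3.4018e+01, -3.0243e+01,  7.2000e-02,  3.3000e-02,
       -0.0000e+00]), 'tool_pos': array([0.249, 0.49 , 0.204]), 'ee_rot': array([-1.664,  1.569, -2.135]), 'wrist_force': array([0.345, 0.294, 0.307]), 'wrist_torque': array([ 0.005, -0.003,  0.061]), 'width': np.float64(0.094)}
top [[423.1, 0.0, 255.2], [0.0, 423.1, 188.4], [0.0, 0.0, 1.0]] [[-0.009, 0.989, -0.148, 0.315], [-1.0, -0.012, -0.023, 0.058], [-0.025, 0.148, 0.989, 1.188], [0.0, 0.0, 0.0, 1.0]] ['image', 'camera_matrix', 'pose']
side [[391.4, 0.0, 250.2], [0.0, 391.4, 193.8], [0.0, 0.0, 1.0]] [[-0.879, 0.307, -0.365, -0.004], [-0.477, -0.58, 0.66, 0.947], [-0.009, 0.755, 0.656, 0.949], [0.0, 0.0, 0.0, 1.0]] ['image', 'camera_matrix', 'pose']
```

View pics/top0.png

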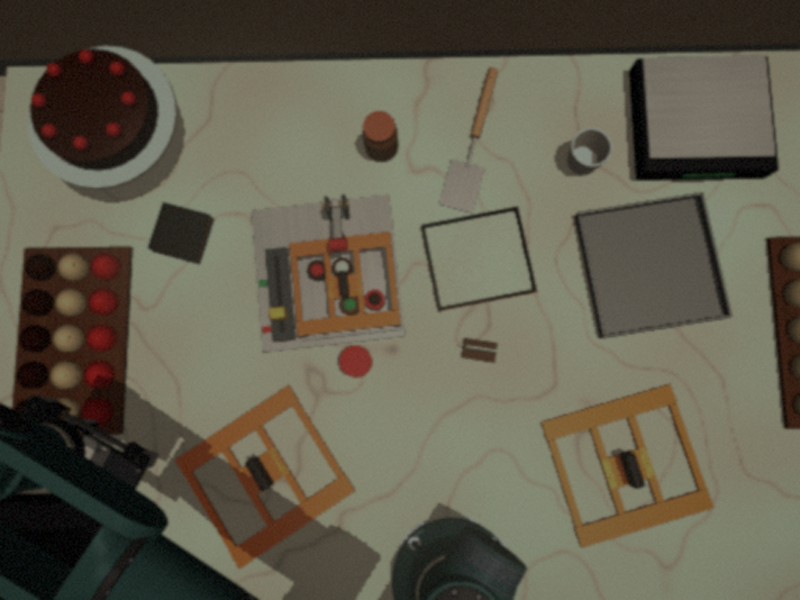

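View pics/side0.png

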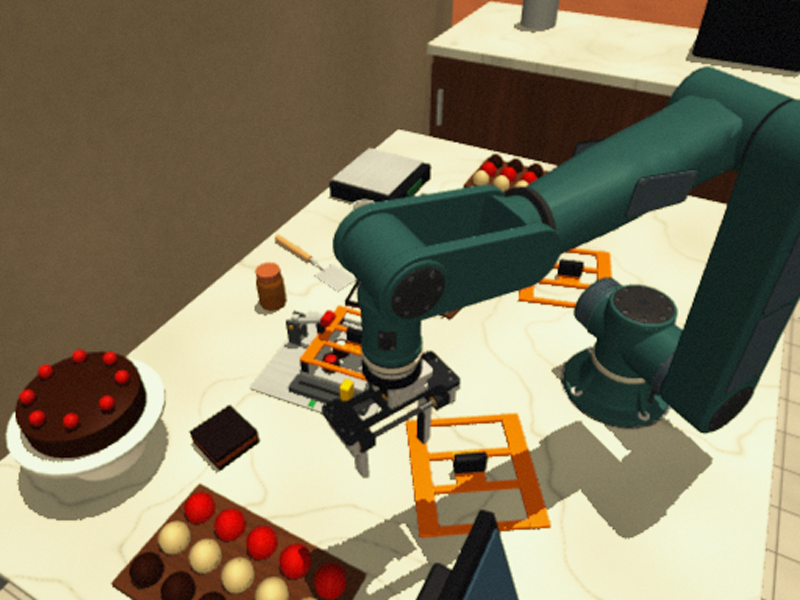

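The top view shows the carrier at (330,275), with clamp bracket (336,205), red grip (337,244) and yellow marker (277,313). The box is at (478,258) and the wash tray at (652,265).

Grille candidates:
- (345,285), on the carrier under the clamp
- (265,475), loose on the counter
- (628,465), loose on the counter

I choose the one on the carrier, and will check its size and look at it in a close crop.

```bash
cat > h.py <<'E'
import cv2,numpy as np,pickle
from bench import robot
def ray(s,uv):
    K,T=s["camera_matrix"],s["pose"]
    d=np.linalg.inv(K)@np.array([uv[0],uv[1],1.]); d=np.array([d[0],-d[1],-d[2]])
    return T[:3,3],T[:3,:3]@d
def onz(s,uv,z):
    c,d=ray(s,uv); return c+d*(z-c[2])/d[2]
def proj(s,P):
    T=s["pose"];p=T[:3,:3].T@(np.asarray(P,float)-T[:3,3]);q=s["camera_matrix"]@np.array([p[0],-p[1],-p[2]]);return q[:2]/q[2]
def two(s1,u1,s2,u2):
    c1,d1=ray(s1,u1);c2,d2=ray(s2,u2)
    t=np.linalg.lstsq(np.stack([d1,-d2],1),c2-c1,rcond=None)[0]
    a,b=c1+t[0]*d1,c2+t[1]*d2;return (a+b)/2,np.linalg.norm(a-b)
def blobs(s,lo,hi,roi,amin=8):
    "HSV blobs within roi x0,y0,x1,y1"
    h=cv2.cvtColor(s["image"],cv2.COLOR_RGB2HSV);m=cv2.inRange(h,np.array(lo),np.array(hi))
    k=np.zeros_like(m);x0,y0,x1,y1=roi;k[y0:y1,x0:x1]=m[y0:y1,x0:x1]
    n,l,st,c=cv2.connectedComponentsWithStats(k)
    return [(st[i,4],c[i],l==i) for i in range(1,n) if st[i,4]>=amin]
def hull_rect(m):
    p=np.argwhere(m)[:,::-1].astype(np.float32);return cv2.minAreaRect(p)
def snap(n,tag):
    s=robot.snapshot(n);pickle.dump(s,open(f"/tmp/{tag}.pkl","wb"));return s
def crop(s,roi,f,name):
    x0,y0,x1,y1=roi;cv2.imwrite(f"pics/{name}.png",cv2.resize(s["image"][y0:y1,x0:x1,::-1],None,fx=f,fy=f,interpolation=cv2.INTER_CUBIC))
E
python3 - <<'E'
from h import *
t=pickle.load(open("/tmp/top0.pkl","rb"))
for roi in((155,120,262,230),(110,240,232,365),(340,240,460,355)):
    bs=blobs(t,(5,110,60),(22,255,255),roi,15); 
    m=sum(b[2] for b in bs)>0; r=hull_rect(m)
    for z in ((.052,) if roi[0]==155 else (.006,)):
        P=np.array([onz(t,c,z)[:2] for c in cv2.boxPoints(r)]);e=P[1]-P[0];f=P[2]-P[1]
        print("grille",r[0],"c",P.mean(0).round(4),"sz",np.linalg.norm(e).round(4),np.linalg.norm(f).round(4),"ang",np.degrees(np.arctan2(e[1],e[0])).round(1))
for nm,lo,hi in(("yellow",(22,120,80),(33,255,255)),("green",(45,80,40),(85,255,255)),("red",(0,150,60),(4,255,255)),("red2",(172,150,60),(180,255,255))):
    for a,c,m in blobs(t,lo,hi,(155,120,262,250),6): print(nm,a,c.round(1),onz(t,c,.0)[:2].round(4),onz(t,c,.06)[:2].round(4))
h=cv2.cvtColor(t["image"],cv2.COLOR_RGB2HSV);
print("box/wash px");print(h[160,268:346:4].tolist());print(h[165,360:470:5].tolist())
crop(t,(155,118,262,230),7,"c1")
crop(t,(262,118,475,222),3.7,"c2")
E
```

```text
grille (212.64703369140625, 182.06431579589844) c [0.505  0.2008] sz 0.2205 0.165 ang -84.0
grille (168.46707153320312, 304.9036560058594) c [0.1753 0.3253] sz 0.2452 0.2218 ang -57.5
grille (401.1605529785156, 297.2018737792969) c [ 0.192  -0.3056] sz 0.2461 0.2192 ang -74.1
yellow 67 [177.1 199.8] [0.4631 0.308 ] [0.4556 0.2954]
green 15 [168. 181.] [0.5175 0.3353] [0.5073 0.3213]
green 46 [223.2 194.1] [0.4779 0.1768] [0.4696 0.1708]
red 71 [215.5 155.9] [0.5889 0.1992] [0.5751 0.1921]
red 51 [202.3 172.2] [0.5418 0.237 ] [0.5304 0.2279]
red 57 [238.9 192.3] [0.4825 0.1321] [0.474  0.1284]
red 8 [170.5 210.5] [0.4327 0.3263] [0.4267 0.3128]
red 288 [226.8 230.6] [0.3742 0.1664] [0.3713 0.1609]
box/wash px
[[34, 39, 136], [23, 60, 76], [33, 41, 131], [34, 41, 136], [36, 44, 138], [37, 43, 138], [34, 39, 138], [36, 39, 136], [35, 41, 138], [35, 43, 138], [38, 40, 140], [37, 39, 138], [37, 40, 139], [39, 42, 139], [37, 41, 138], [35, 43, 135], [34, 41, 136], [13, 55, 42], [30, 40, 133], [34, 43, 137]]
[[33, 42, 133], [30, 42, 133], [28, 42, 116], [26, 38, 54], [21, 39, 91], [23, 37, 89], [18, 42, 90], [21, 45, 90], [21, 36, 93], [25, 34, 90], [21, 37, 89], [19, 41, 88], [21, 38, 88], [18, 42, 91], [23, 37, 90], [22, 43, 88], [23, 38, 87], [23, 37, 89], [18, 35, 87], [15, 51, 30], [35, 39, 118], [41, 40, 139]]
```

View pics/c1.png

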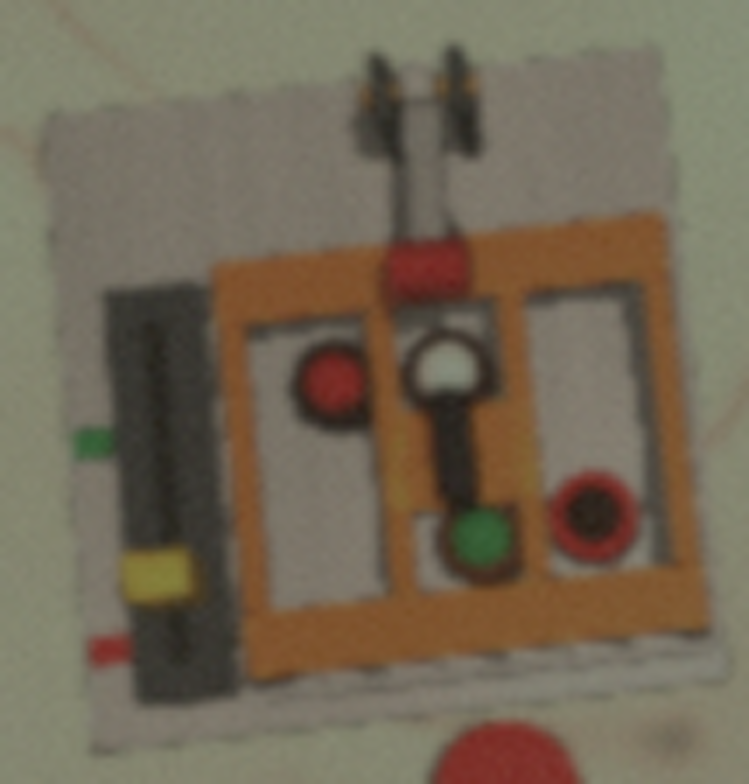

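View pics/c2.png

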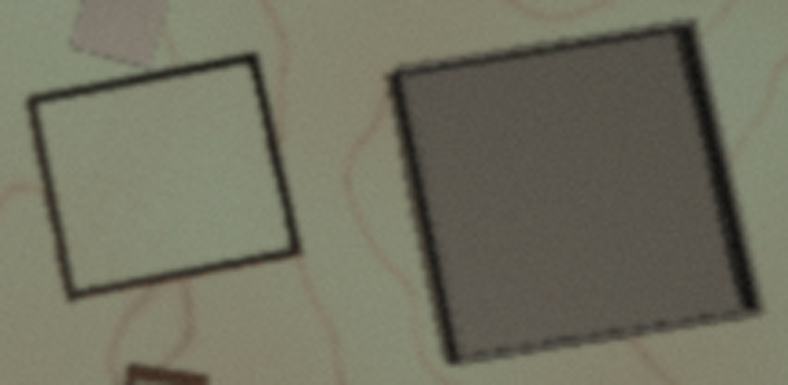

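The crop shows the carrier's grille with four chocolates visible: red-topped at (335,382), white-topped (447,370), green-topped (483,537) and dark-topped in a red cup (592,510). The red grip is at (427,270) and the tab at (455,450). The loose grilles measure about 245 x 220 mm, so the one on the carrier is the right one. Next come exact poses and the clamp approach.

```bash
cat >> h.py <<'E'
def rectpose(s,pix,z):
    P=np.array([onz(s,c,z)[:2] for c in pix]);e=P[1]-P[0];f=P[2]-P[1]
    return P.mean(0).round(4),np.linalg.norm(e).round(4),np.linalg.norm(f).round(4),np.degrees(np.arctan2(e[1],e[0])).round(2)
def cpx(u,v,x0,y0,f): return ((u+.5)/f-.5+x0,(v+.5)/f-.5+y0)
E
python3 - <<'E'
from h import *
t=pickle.load(open("/tmp/top0.pkl","rb"));sd=pickle.load(open("/tmp/side0.pkl","rb"))
# grille corners order: BL,TL,TR,BR
g=[cpx(*p,155,118,7) for p in((255,680),(215,265),(662,213),(707,630))]
print("grille",rectpose(t,g,.051))
pl=[cpx(*p,155,118,7) for p in((92,752),(43,115),(660,47),(728,680))]
print("plate",rectpose(t,pl,.004))
h=cv2.cvtColor(t["image"],cv2.COLOR_RGB2HSV)
def dark(roi,vmax):
    x0,y0,x1,y1=roi;m=np.zeros(h.shape[:2],np.uint8);m[y0:y1,x0:x1]=(h[y0:y1,x0:x1,2]<vmax)*255
    n,l,st,c=cv2.connectedComponentsWithStats(m);i=1+np.argmax(st[1:,4]);return hull_rect(l==i)
r=dark((264,125,350,205),100);print("box",rectpose(t,cv2.boxPoints(r),.012))
b=[cpx(*p,262,118,3.7) for p in((70,297),(30,98),(256,56),(298,252))];print("box hand",rectpose(t,b,.014))
w=[cpx(*p,262,118,3.7) for p in((452,362),(393,73),(692,22),(757,312))];print("wash hand",rectpose(t,w,.025))
r=dark((355,115,475,225),110);print("wash",rectpose(t,cv2.boxPoints(r),.02))
# two-view of red grip, yellow
for nm,lo,hi,ts in(("yellow",(22,120,80),(33,255,255),(177.1,199.8)),("redgrip",(0,170,90),(6,255,255),(215.5,155.9))):
    for a,c,m in blobs(sd,lo,hi,(180,180,260,270),6):
        P,e=two(t,ts,sd,c);print(nm,a,c.round(1),P.round(4),e.round(4))
E
```

```text
grille (array([0.5067, 0.1801]), np.float64(0.1652), np.float64(0.1776), np.float64(6.3))
plate (array([0.5363, 0.2176]), np.float64(0.2653), np.float64(0.2574), np.float64(5.68))
box (array([ 0.5568, -0.058 ]), np.float64(0.1872), np.float64(0.164), np.float64(-79.24))
box hand (array([ 0.5563, -0.0578]), np.float64(0.1573), np.float64(0.1771), np.float64(10.28))
wash hand (array([ 0.538 , -0.3626]), np.float64(0.2228), np.float64(0.2306), np.float64(8.47))
wash (array([ 0.5397, -0.3645]), np.float64(0.2578), np.float64(0.2343), np.float64(-81.14))
yellow 74 [220.9 248.1] [0.4578 0.2989 0.0446] 0.0007
redgrip 59 [209.2 203.4] [0.568  0.1885 0.0919] 0.0003
redgrip 36 [211.3 229.2] [ 0.5808  0.1966 -0.022 ] 0.0279
```

```bash
cat >> h.py <<'E'
from scipy.spatial.transform import Rotation as Ro
C=np.array([.507,.1803]);CY=np.radians(6.0)
def car(x,y,z):
    return np.array([C[0]+x*np.cos(CY)-y*np.sin(CY),C[1]+x*np.sin(CY)+y*np.cos(CY),z])
def go(targets,jaw=None,o=None):
    "targets: list of world TCP points; jaw: angle deg of the jaw axis in world. prints turn and then tool-axis shifts in cm"
    o=o or robot.get_obs();R=Ro.from_euler('xyz',o["ee_rot"]).as_matrix();p=np.array(o["tool_pos"])
    a=np.degrees(np.arctan2(R[1,1],R[0,1]));turn=0
    if jaw is not None:
        d=(jaw-a+90)%180-90; turn=d*np.sign(R[2,0])
        R=R@Ro.from_rotvec([np.radians(turn),0,0]).as_matrix()
    print("t",o["time"].round(2),"tcp",p.round(4),"jaw",a.round(1),"tilt",R[:,0].round(3),"w",o["width"].round(4),"F",np.round(o["wrist_force"],1),"j6",o["joint_positions"][5].round(2))
    print("turn deg",turn.round(1))
    for q in targets:
        print("shift cm",(R.T@(np.array(q)-p)*100).round(2));p=np.array(q)
E
python3 - <<'E'
from h import *
G=car(.06,0,.076)
go([G+[0,0,.10],G],jaw=96)
hg=.14;r=.0873;a0=np.arctan2(35,80)
pts=[car(hg-r*np.cos(a0+k),0,.06+r*np.sin(a0+k)-.018) for k in np.arange(0,1.75,.17)]
go(pts,jaw=96)
E
```

```text
Traceback (most recent call last):
  File "h.py", line 42, in go
    print("t",o["time"].round(2),"tcp",p.round(4),"jaw",a.round(1),"tilt",R[:,0].round(3),"w",o["width"].round(4),"F",np.round(o["wrist_force"],1),"j6",o["joint_positions"][5].round(2))
              ^^^^^^^^^^^^^^^
AttributeError: 'float' object has no attribute 'round'
```

```bash
sed -i 's/o\["time"\].round(2)/round(float(o["time"]),2)/; s/o\["width"\].round(4)/round(float(o["width"]),4)/; s/print("turn deg",turn.round(1))/print("turn deg",round(float(turn),1))/' h.py
python3 - <<'E'
from h import *
G=car(.06,0,.076)
go([G+[0,0,.10],G],jaw=96)
hg=.14;r=.0873;a0=np.arctan2(35,80)
pts=[car(hg-r*np.cos(a0+k),0,.06+r*np.sin(a0+k)-.018) for k in np.arange(0,1.75,.17)]
go(pts,jaw=96)
E
```

```text
t 0.1 tcp [0.2492 0.4898 0.2044] jaw 63.0 tilt [-0.001 -0.002 -1.   ] w 0.0943 F [-0.3  0.8 -0.4] j6 -0.1
turn deg -33.0
shift cm [  2.86 -33.47  28.4 ]
shift cm [10.    0.02  0.01]
t 0.1 tcp [0.2492 0.4898 0.2044] jaw 63.0 tilt [-0.001 -0.002 -1.   ] w 0.0943 F [-0.3  0.8 -0.4] j6 -0.1
turn deg -33.0
shift cm [ 12.76 -33.45  28.42]
shift cm [-1.3  -0.    0.71]
shift cm [-1.17 -0.    0.92]
shift cm [-0.99 -0.    1.1 ]
shift cm [-0.79 -0.    1.25]
shift cm [-0.57 -0.    1.37]
shift cm [-0.33 -0.    1.45]
shift cm [-0.08 -0.    1.48]
shift cm [0.17 0.   1.47]
shift cm [0.42 0.   1.42]
shift cm [0.65 0.   1.33]
```

Emit:
carry_out:
  targets:
    - [0,0,0,0,-8.25]
    - [0,0,0,0,-8.25]
    - [0,0,0,0,-8.25]
    - [0,0,0,0,-8.25]
    - [0,0.24,-2.79,2.37,0]
    - [0,0.24,-2.79,2.37,0]
    - [0,0.24,-2.79,2.37,0]
    - [0,0.24,-2.79,2.37,0]
    - [0,0.24,-2.79,2.37,0]
    - [0,0.24,-2.79,2.37,0]
    - [0,0.24,-2.79,2.37,0]
    - [0,0.24,-2.79,2.37,0]
    - [0,0.24,-2.79,2.37,0]
    - [0,0.24,-2.79,2.37,0]
    - [0,0.24,-2.79,2.37,0]
    - [0,0.24,-2.79,2.37,0]
    - [0,0,0,0,0]
    - [0,0,0,0,0]

```text
time: 1.9
tool_pos: [0.5672, 0.1867, 0.1757]
ee_rot: [2.928, 1.569, 3.031]
wrist_force: [0.3, 0.4, 0.5]
width: 0.0942
```

```bash
python3 - <<'E'
from h import *
go([car(.06,0,.076)],jaw=96)
E
```

```text
t 1.9 tcp [0.5672 0.1867 0.1757] jaw 95.9 tilt [-0.002  0.    -1.   ] w 0.0942 F [0.3 0.4 0.5] j6 -1.45
turn deg -0.1
shift cm [ 9.97 -0.01 -0.04]
```

Emit:
carry_out:
  targets:
    - [0,2,0,0,0]
    - [0,2,0,0,0]
    - [0,2,0,0,0]
    - [0,2,0,0,0]
    - [0,1.95,0,0,0]
    - [0.4,0,0,0,0]
    - [0.8,0,0,0,0]
    - [1,0,0,0,0]
    - [1,0,0,0,0]
    - [1,0,0,0,0]
    - [1,0,0,0,0]
    - [1,0,0,0,0]
    - [1,0,0,0,0]

```text
time: 3.2
tool_pos: [0.5675, 0.187, 0.0772]
ee_rot: [0.877, 1.571, 0.982]
wrist_force: [-0.3, -0.8, 0.2]
width: 0.0331
```

Emit:
carry_out:
  targets:
    - [1,0,0,0,0]
    - [1,0,0,0,0]
    - [1,0,0,0,0]

```text
time: 3.5
tool_pos: [0.5674, 0.1878, 0.0772]
ee_rot: [1.476, 1.57, 1.582]
wrist_force: [-0.2, 3.6, 0.2]
width: 0.03
```

Gripped at 30 mm. Next I lift the clamp along the arc.

Emit:
carry_out:
  targets:
    - [1,-1.3,0,0.71,0]
    - [1,-1.17,0,0.92,0]
    - [1,-0.99,0,1.1,0]
    - [1,-0.79,0,1.25,0]
    - [1,-0.57,0,1.37,0]
    - [1,-0.33,0,1.45,0]

```text
time: 4.1
tool_pos: [0.6328, 0.1946, 0.1276]
ee_rot: [3.074, 1.564, -3.103]
wrist_force: [-4.0, 1.0, -1.1]
width: 0.0298
```

Emit:
carry_out:
  targets:
    - [1,-0.08,0,1.48,0]
    - [1,0.17,0,1.47,0]
    - [1,0.42,0,1.42,0]
    - [1,0.5,0,1.1,0]
    - [1,0,0,0,0]
    - [0.6,0,0,0,0]
    - [0.4,0,0,0,0]
    - [0.4,0,0,0,0]
    - [0.4,-2,0,0,0]
    - [0.4,-4,0,0,0]
    - [0,-2,0,-4,0]
    - [0,0,0,-4,0]

```text
time: 5.3
tool_pos: [0.6111, 0.1913, 0.2019]
ee_rot: [0.024, 1.565, 0.128]
wrist_force: [0.2, 0.2, 1.6]
width: 0.0691
```

```bash
python3 - <<'E'
from h import *
s=snap("side","s1");t=snap("top","t1")
a=cv2.resize(s["image"][150:270,140:300,::-1],(640,480),interpolation=cv2.INTER_CUBIC)
cv2.imwrite("pics/s1.png",a)
for v,n in((s,"side"),(t,"top")):
    for lo,hi in(((0,150,60),(6,255,255)),):
        for A,c,m in blobs(v,lo,hi,(140,110,300,270),15): print(n,A,c.round(1))
Tb=car(-.005,0,.046+.030-.0+.0-.019+.0) 
go([Tb+[0,0,.1],Tb],jaw=96)
E
```

```text
side 73 [173.5 184.8]
side 18 [242.7 213.1]
side 21 [240.  219.7]
side 28 [211.1 229.1]
side 280 [265.6 235. ]
top 27 [241.9 190.6]
t 5.4 tcp [0.6048 0.1909 0.198 ] jaw 96.1 tilt [-0.005 -0.001 -1.   ] w 0.0766 F [-0.2 -0.7 -0.5] j6 -1.46
turn deg 0.1
shift cm [  4.15  -0.03 -10.31]
shift cm [10.    0.01  0.05]
```

View pics/s1.png

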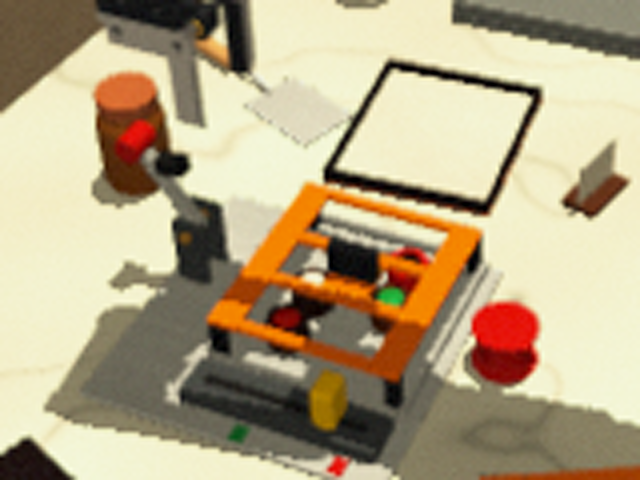

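The clamp is standing open, with its grip at crop (137,140). The grille tab is at (355,258). I go to the tab next.

Emit:
carry_out:
  targets:
    - [0,1,0,-2.58,0]
    - [0,1,0,-2.58,0]
    - [0,1,0,-2.58,0]
    - [0,1.15,0,-2.58,0]
    - [0,2,0,0,0]
    - [0,2,0,0,0]
    - [0,2,0,0,0]
    - [0,0,0,0,0]
    - [0,0,0,0,0]

```text
time: 6.3
tool_pos: [0.5074, 0.1805, 0.0969]
ee_rot: [-2.783, 1.57, -2.678]
wrist_force: [0.5, 0.6, 0.3]
width: 0.094
```

```bash
python3 - <<'E'
from h import *
go([car(-.005,0,.0575)],jaw=96)
E
```

```text
t 6.3 tcp [0.5074 0.1805 0.0969] jaw 96.0 tilt [-0.001 -0.    -1.   ] w 0.094 F [0.5 0.6 0.3] j6 -1.44
turn deg 0.0
shift cm [ 3.94 -0.01 -0.54]
```

Emit:
carry_out:
  targets:
    - [0,1.4,0,-0.5,0]
    - [0,1.4,0,0,0]
    - [0,1.1,0,0,0]
    - [0.5,0,0,0,0]
    - [1,0,0,0,0]
    - [1,0,0,0,0]
    - [1,0,0,0,0]
    - [1,0,0,0,0]
    - [1,0,0,0,0]
    - [1,0,0,0,0]
    - [1,0,0,0,0]
    - [1,0,0,0,0]
    - [1,0,0,0,0]
    - [1,0,0,0,0]

```text
time: 7.7
tool_pos: [0.5023, 0.1803, 0.0581]
ee_rot: [1.456, 1.571, 1.561]
wrist_force: [-0.0, 0.3, 0.2]
width: 0.0143
```

Emit:
carry_out:
  targets:
    - [1,-0.5,0,0,0]
    - [1,-1,0,0,0]
    - [1,-2,0,0,0]
    - [1,-2.5,0,0,0]
    - [1,-2.5,0,0,0]
    - [1,-2.5,0,0,0]
    - [1,-2,0,0,0]
    - [1,-1,0,0,0]
    - [1,0,0,0,2.5]
    - [1,0,0,0,0]
    - [1,0,0,0,0]

```text
time: 8.8
tool_pos: [0.5019, 0.1801, 0.1974]
ee_rot: [-3.011, 1.569, -2.949]
wrist_force: [-0.9, -0.3, -1.6]
width: 0.0135
```

```bash
python3 - <<'E'
from h import *
t=snap("top","t2")
a=np.radians(8.7);W=np.array([.5385,-.363])-.005*np.array([np.cos(a),np.sin(a)])
go([[*W,.2],[*W,.019]],jaw=98.7)
crop(t,(155,110,290,230),5.5,"t2")
E
```

```text
t 8.85 tcp [0.5019 0.1801 0.1973] jaw 93.6 tilt [-0.001 -0.    -1.   ] w 0.014 F [ 0.6  0.5 -2.8] j6 -1.39
turn deg -5.1
shift cm [ -0.25 -54.24  -5.1 ]
shift cm [18.1   0.    0.03]
```

View pics/t2.png

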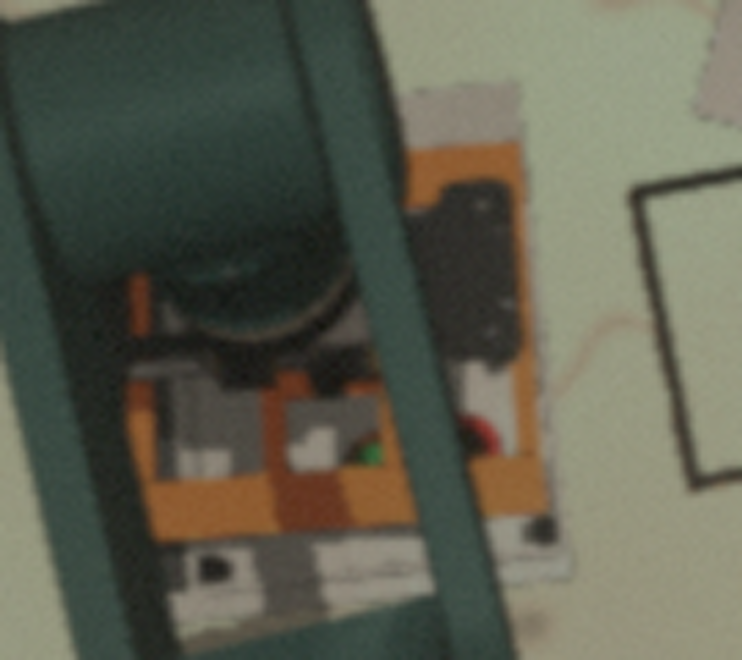

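Grille lifted. I carry it to the wash tray.

Emit:
carry_out:
  targets:
    - [1,0,0,0,-2.55]
    - [1,0,-1,0,-2.55]
    - [1,0,-2,-0.3,0]
    - [1,0,-3.2,-0.3,0]
    - [1,0,-3.2,-0.3,0]
    - [1,0,-3.2,-0.3,0]
    - [1,0,-3.2,-0.3,0]
    - [1,0,-3.2,-0.3,0]
    - [1,0,-3.2,-0.3,0]
    - [1,0,-3.2,-0.3,0]
    - [1,0,-3.2,-0.3,0]
    - [1,0,-3.2,-0.3,0]
    - [1,0,-3.2,-0.3,0]
    - [1,0,-3.2,-0.3,0]
    - [1,0,-3.2,-0.3,0]
    - [1,0,-3.2,-0.3,0]
    - [1,0,-3.2,-0.3,0]
    - [1,0,-3.2,-0.3,0]
    - [1,0,-2,-0.3,0]
    - [1,0,-1.2,0,0]

```text
time: 10.85
tool_pos: [0.5321, -0.365, 0.1967]
ee_rot: [2.41, 1.569, 2.56]
wrist_force: [-0.3, 0.0, -0.0]
width: 0.0139
```

```bash
python3 - <<'E'
from h import *
t=snap("top","t3");s=snap("side","s3")
a=np.radians(8.7);W=np.array([.5385,-.363])-.005*np.array([np.cos(a),np.sin(a)])
go([[*W,.06],[*W,.019]],jaw=98.7)
im=np.hstack([cv2.resize(t["image"][110:240,340:500],(400,325)),cv2.resize(s["image"][60:190,230:390],(400,325))])
cv2.imwrite("pics/t3.png",im[:,:,::-1])
E
```

```text
t 10.95 tcp [ 0.5324 -0.3644  0.1968] jaw 98.5 tilt [-0.001  0.001 -1.   ] w 0.014 F [-0.7  0.3 -1.3] j6 -2.41
turn deg -0.2
shift cm [13.68  0.03  0.14]
shift cm [ 4.1  -0.01  0.  ]
```

View pics/t3.png

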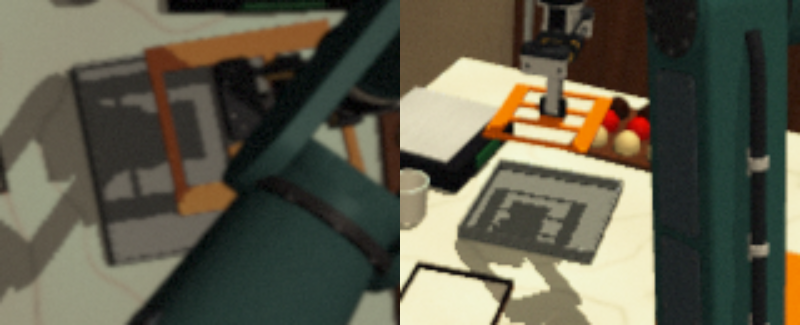

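The grille hangs level over the tray, so I lower and release it.

Emit:
carry_out:
  targets:
    - [1,2.5,0,0,0]
    - [1,2.5,0,0,0]
    - [1,2.5,0,0,0]
    - [1,2.5,0,0,0]
    - [1,2.5,0,0,0]
    - [1,1.5,0,0.1,0]
    - [1,1.2,0,0,0]
    - [1,1,0,0,0]
    - [1,0.8,0,0,0]
    - [1,0.6,0,0,0]
    - [1,0,0,0,0]
    - [0.7,0,0,0,0]
    - [0.6,0,0,0,0]
    - [0.6,0,0,0,0]
    - [0.6,0,0,0,0]

```text
time: 12.45
tool_pos: [0.5341, -0.3635, 0.0228]
ee_rot: [-0.781, 1.57, -0.63]
wrist_force: [-0.1, 0.4, -0.3]
width: 0.0375
```

Emit:
carry_out:
  targets:
    - [0.6,-1.5,0,0,0]
    - [0.6,-2.5,0,0,0]
    - [0.6,-3,0,0,0]
    - [0.6,-3,0,0,0]
    - [0.6,-3,0,0,0]
    - [0.5,-3,3,0,0]
    - [0.5,0,4,0,8]
    - [0.5,0,4,0,8]
    - [0.5,0,4,0,8]
    - [0.5,0,4,0,8]
    - [0.5,0,4,0,8]
    - [0.5,0,0,0,0]
    - [0.5,0,0,0,0]

```text
time: 13.75
tool_pos: [0.5547, -0.1385, 0.1833]
ee_rot: [-0.164, 1.569, -0.708]
wrist_force: [-0.4, -0.0, -0.4]
width: 0.0471
```

```bash
python3 - <<'E'
from h import *
t=snap("top","t4")
cv2.imwrite("pics/t4.png",cv2.resize(t["image"][110:240,150:480,::-1],None,fx=2.4,fy=2.4,interpolation=cv2.INTER_CUBIC))
go([])
E
```

```text
t 13.8 tcp [ 0.5545 -0.1394  0.183 ] jaw 58.7 tilt [ 0.001 -0.001 -1.   ] w 0.0473 F [ 0.1 -0.5 -0.1] j6 -1.37
turn deg 0.0
```

View pics/t4.png

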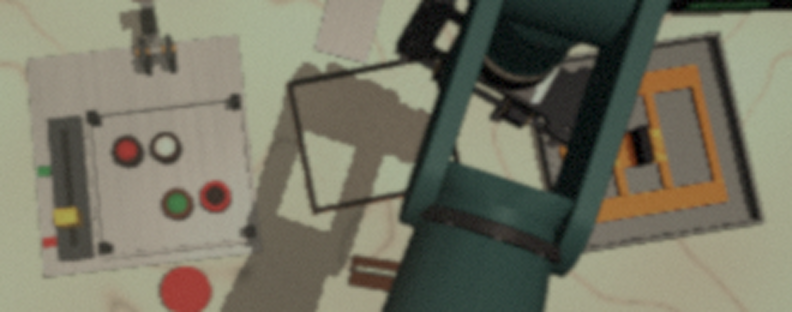

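The grille lies flat in the tray. There are exactly four chocolates: red-topped (127,151), white (165,147), green (177,203) and dark on red (215,196). I measure their centres next.

```bash
cat >> h.py <<'E'
def chocs(s):
    "non-grey blobs over the tray: topping/body centres"
    h=cv2.cvtColor(s["image"],cv2.COLOR_RGB2HSV)
    m=np.zeros(h.shape[:2],np.uint8)
    q=np.array([proj(s,car(x,y,.015)) for x,y in((-.07,-.082),(-.07,.082),(.07,.082),(.07,-.082))])
    cv2.fillConvexPoly(m,q.round().astype(np.int32),255)
    med=np.median(s["image"][m>0],axis=0)
    d=np.abs(s["image"].astype(int)-med).sum(2)
    b=((d>75)&(m>0)).astype(np.uint8)
    cs,_=cv2.findContours(b,cv2.RETR_EXTERNAL,cv2.CHAIN_APPROX_NONE)
    for c in cs:
        if cv2.contourArea(c)<40: continue
        M=cv2.moments(c);u=np.array([M["m10"],M["m01"]])/M["m00"]
        col=s["image"][int(u[1])-1:int(u[1])+2,int(u[0])-1:int(u[0])+2].mean((0,1)).astype(int)
        print("choc",u.round(1),"A",cv2.contourArea(c),"rect",np.round(cv2.minAreaRect(c)[1],1),"col",col,"w@.022",onz(s,u,.022)[:2].round(4))
def top(s,lo,hi,roi):
    for a,c,_ in blobs(s,lo,hi,roi,10): print("topping",a,c.round(1),onz(s,c,.035)[:2].round(4))
E
python3 - <<'E'
from h import *
t=pickle.load(open("/tmp/t4.pkl","rb"));chocs(t)
R=(190,150,250,205)
top(t,(45,80,40),(85,255,255),R);top(t,(0,150,60),(5,255,255),R);top(t,(0,0,115),(180,60,255),R)
E
```

```text
choc [223.5 194.7] A 137.0 rect [13. 13.] col [ 68 118  69] w@.022 [0.473 0.174]
choc [239.1 191.8] A 131.0 rect [12.7 12.7] col [60 49 42] w@.022 [0.4808 0.1302]
choc [210.5 172.1] A 297.0 rect [14.2 29.3] col [117 110  99] w@.022 [0.5377 0.2107]
topping 49 [223.4 194.3] [0.4723 0.1727]
topping 45 [202.3 172. ] [0.5358 0.2317]
topping 31 [238.3 193.4] [0.4745 0.1317]
topping 2656 [219.  176.2] [0.5232 0.1851]
topping 54 [218.4 170.5] [0.5393 0.187 ]
```

```bash
cat >> h.py <<'E'
def box(x,y,z,a=np.radians(10.3)):
    return np.array([.556+x*np.cos(a)-y*np.sin(a),-.058+x*np.sin(a)+y*np.cos(a),z])
E
python3 - <<'E'
from h import *
D=np.array([.4808,.1302,.0095])
go([D+[0,0,.09],D],jaw=8)
B=box(.014,-.054,.0095)
go([D,D+[0,0,.09],B+[0,0,.09],B],jaw=8)
E
```

```text
t 13.8 tcp [ 0.5545 -0.1394  0.183 ] jaw 58.7 tilt [ 0.001 -0.001 -1.   ] w 0.0473 F [ 0.1 -0.5 -0.1] j6 -1.37
turn deg 50.7
shift cm [  8.32  -3.55 -27.73]
shift cm [ 9.   -0.01 -0.01]
t 13.8 tcp [ 0.5545 -0.1394  0.183 ] jaw 58.7 tilt [ 0.001 -0.001 -1.   ] w 0.0473 F [ 0.1 -0.5 -0.1] j6 -1.37
turn deg 50.7
shift cm [ 17.32  -3.55 -27.74]
shift cm [-9.    0.01  0.01]
shift cm [ 0.03  6.44 25.02]
shift cm [ 9.   -0.01 -0.01]
```

Emit:
carry_out:
  targets:
    - [0.4,0,0,0,8.45]
    - [0.4,0,0,0,8.45]
    - [0.4,0,0,0,8.45]
    - [0.4,0,0,0,8.45]
    - [0.4,0,0,0,8.45]
    - [0.4,0,0,0,8.45]
    - [0.4,0.6,-0.44,-3.46,0]
    - [0.4,0.6,-0.44,-3.46,0]
    - [0.4,0.6,-0.44,-3.46,0]
    - [0.4,0.6,-0.44,-3.46,0]
    - [0.4,0.6,-0.44,-3.46,0]
    - [0.4,0.6,-0.44,-3.46,0]
    - [0.4,0.6,-0.44,-3.46,0]
    - [0.4,0.6,-0.44,-3.46,0]
    - [0.4,0,0,0,0]
    - [0.4,0,0,0,0]

```text
time: 15.4
tool_pos: [0.4816, 0.1293, 0.1344]
ee_rot: [0.358, 1.57, -1.074]
wrist_force: [0.2, -0.2, -0.7]
width: 0.0563
```

```bash
python3 - <<'E'
from h import *
s=snap("side","s5");R=(180,180,270,260)
sd=pickle.load(open("/tmp/s1.pkl","rb"))
for nm,v in(("now",s),("before",sd)):
    print(nm)
    for lo,hi in(((45,80,40),(85,255,255)),((0,150,60),(5,255,255)),((172,150,60),(180,255,255))): top(v,lo,hi,R)
D=np.array([.4808,.1302,.0095]);go([D],jaw=8)
E
```

```text
now
topping 29 [237.2 224.1] [0.4704 0.1795]
topping 16 [199.2 257.6] [0.5008 0.355 ]
topping 80 [241.8 217.4] [0.4725 0.1452]
topping 29 [211.1 229.2] [0.5334 0.2388]
topping 200 [264.  235.3] [0.3705 0.1826]
before
topping 24 [237.2 223.5] [0.4717 0.177 ]
topping 16 [199.2 257.6] [0.5008 0.355 ]
topping 18 [242.7 213.1] [0.4799 0.1258]
topping 20 [239.9 219.8] [0.4725 0.1577]
topping 28 [211.1 229.1] [0.5335 0.2386]
topping 215 [263.9 235.2] [0.3711 0.1822]
t 15.45 tcp [0.482  0.1289 0.1345] jaw 7.9 tilt [ 0.001 -0.001 -1.   ] w 0.0567 F [-0.1  0.4 -0. ] j6 0.01
turn deg -0.1
shift cm [12.5  -0.11 -0.16]
```

Emit:
carry_out:
  targets:
    - [0.4,3,-0.1,-0.16,0]
    - [0.4,3,0,0,0]
    - [0.4,3,0,0,0]
    - [0.4,2,0,0,0]
    - [0.4,1.4,0,0,0]
    - [0.4,0,0,0,0]
    - [0.7,0,0,0,0]
    - [0.9,0,0,0,0]
    - [0.9,0,0,0,0]
    - [0.9,0,0,0,0]
    - [0.9,0,0,0,0]

```text
time: 16.55
tool_pos: [0.4815, 0.1318, 0.0116]
ee_rot: [1.484, 1.568, 0.052]
wrist_force: [-0.3, 0.1, 4.1]
width: 0.0353
```

Emit:
carry_out:
  targets:
    - [0.9,-0.5,0,0,0]
    - [0.9,-1.5,0,0,0]
    - [0.9,-2.5,0,0,0]
    - [0.9,-2.5,0,0,0]
    - [0.9,-2,0,0,0]
    - [0.9,-1,0,0,0]
    - [0.9,0,0,0,0]

```text
time: 17.25
tool_pos: [0.4809, 0.132, 0.1115]
ee_rot: [1.66, 1.568, 0.228]
wrist_force: [0.4, -0.7, 0.3]
width: 0.0352
```

```bash
python3 - <<'E'
from h import *
B=box(.014,-.054,.0105);go([B+[0,0,.09],B],jaw=8)
s=snap("side","s6");t=snap("top","t6")
im=np.hstack([cv2.resize(s["image"][150:270,160:320],(400,300)),cv2.resize(t["image"][110:230,170:330],(400,300))]);cv2.imwrite("pics/s6.png",im[:,:,::-1])
E
```

```text
t 17.25 tcp [0.4809 0.132  0.1115] jaw 7.9 tilt [ 0.003  0.001 -1.   ] w 0.0352 F [ 0.4 -0.7  0.3] j6 0.02
turn deg -0.1
shift cm [ 1.11  6.4  25.2 ]
shift cm [ 9.   -0.03  0.  ]
```

View pics/s6.png

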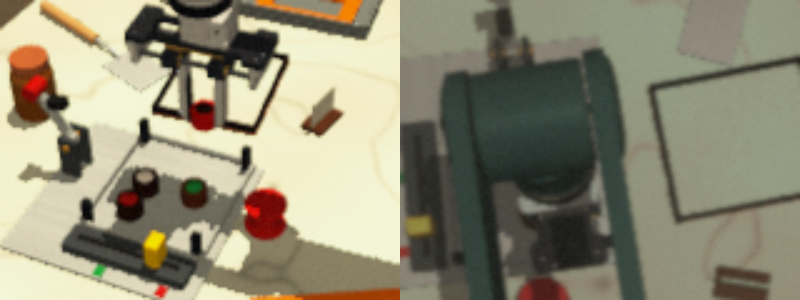

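Chocolate held upright; three others in place. To the box.

Emit:
carry_out:
  targets:
    - [0.9,0,0.35,1.4,0]
    - [0.9,0,0.71,2.8,0]
    - [0.9,0,0.71,2.8,0]
    - [0.9,0,0.71,2.8,0]
    - [0.9,0,0.71,2.8,0]
    - [0.9,0,0.71,2.8,0]
    - [0.9,0,0.71,2.8,0]
    - [0.9,0,0.71,2.8,0]
    - [0.9,0,0.71,2.8,0]
    - [0.9,0,0.35,1.4,0]
    - [0.9,1,0,0,0]
    - [0.9,2,0,0,0]
    - [0.9,2,0,0,0]
    - [0.9,1.5,0,0,0]
    - [0.9,0,0,0,0]

```text
time: 18.85
tool_pos: [0.5753, -0.1075, 0.0413]
ee_rot: [-2.041, 1.564, 2.811]
wrist_force: [0.0, 0.2, 0.2]
width: 0.0354
```

```bash
python3 - <<'E'
from h import *
B=box(.014,-.054,.0115);go([B],jaw=8)
E
```

```text
t 18.85 tcp [ 0.5753 -0.1075  0.0413] jaw 8.0 tilt [-0.007  0.002 -1.   ] w 0.0354 F [0.  0.2 0.2] j6 -0.42
turn deg -0.0
shift cm [2.98 0.41 0.18]
```

Emit:
carry_out:
  targets:
    - [0.9,1,0.3,0.2,0]
    - [0.9,1,0,0,0]
    - [0.9,0.6,0,0,0]
    - [0.9,0.4,0,0,0]
    - [0.9,0,0,0,0]
    - [0.6,0,0,0,0]
    - [0.4,0,0,0,0]
    - [0.4,0,0,0,0]
    - [0.4,-1,0,0,0]
    - [0.4,-3,0,0,0]
    - [0.4,-3,0,0,0]
    - [0.4,-3,0,0,0]
    - [0.4,0,0,0,0]

```text
time: 20.15
tool_pos: [0.5848, -0.1116, 0.122]
ee_rot: [1.165, 1.559, -0.268]
wrist_force: [0.7, -0.8, 0.0]
width: 0.0562
```

```bash
python3 - <<'E'
from h import *
s=snap("side","s7");t=snap("top","t7");chocs(t)
R=(190,150,250,205)
top(t,(45,80,40),(85,255,255),R);top(t,(0,150,60),(5,255,255),R)
im=np.hstack([cv2.resize(s["image"][110:230,200:360],(400,300)),cv2.resize(t["image"][110:230,170:330],(400,300))]);cv2.imwrite("pics/s7.png",im[:,:,::-1])
Wt=np.array([.5393,.187,.0115]);go([Wt+[0,0,.09],Wt],jaw=6)
E
```

```text
choc [223.5 194.7] A 137.0 rect [13. 13.] col [ 69 118  70] w@.022 [0.473 0.174]
choc [210.5 172.1] A 296.5 rect [14.2 29.3] col [118 110  99] w@.022 [0.5377 0.2107]
topping 46 [223.3 194.2] [0.4726 0.1731]
topping 44 [202.4 172.1] [0.5354 0.2314]
t 20.25 tcp [ 0.5819 -0.1108  0.1164] jaw 7.9 tilt [ 0.003 -0.001 -1.   ] w 0.0567 F [ 0.4 -0.3 -0.2] j6 -0.42
turn deg 1.9
shift cm [  1.46  -1.13 -30.07]
shift cm [ 9.   -0.02 -0.01]
```

View pics/s7.png

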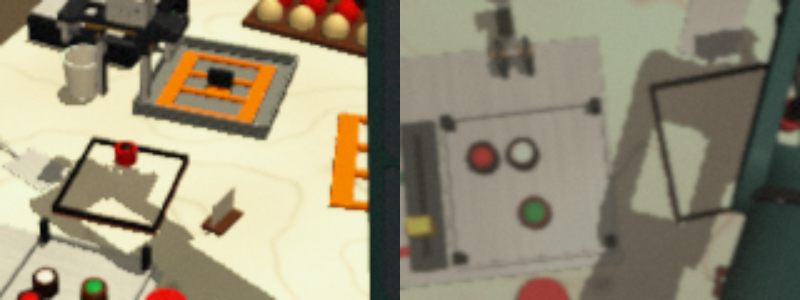

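First chocolate is upright in the box (crop 125,153), and the rest are undisturbed. White next.

Emit:
carry_out:
  targets:
    - [0.4,0,-0.06,-1.5,1]
    - [0.4,0,-0.12,-3,0.9]
    - [0.4,0,-0.12,-3,0]
    - [0.4,0,-0.12,-3,0]
    - [0.4,0,-0.12,-3,0]
    - [0.4,0,-0.12,-3,0]
    - [0.4,0,-0.12,-3,0]
    - [0.4,0,-0.12,-3,0]
    - [0.4,0,-0.12,-3,0]
    - [0.4,0.5,-0.12,-3,0]
    - [0.4,1,-0.06,-1.5,0]
    - [0.4,1.5,0,0,0]
    - [0.4,1.5,0,0,0]
    - [0.4,0,0,0,0]

```text
time: 21.65
tool_pos: [0.5345, 0.1843, 0.0656]
ee_rot: [-1.36, 1.563, -2.827]
wrist_force: [0.8, -0.6, -0.5]
width: 0.0564
```

```bash
python3 - <<'E'
from h import *
Wt=np.array([.5393,.187,.0115]);go([Wt],jaw=6)
E
```

```text
t 21.65 tcp [0.5345 0.1843 0.0656] jaw 5.9 tilt [-0.008 -0.002 -1.   ] w 0.0564 F [ 0.8 -0.6 -0.5] j6 0.13
turn deg -0.1
shift cm [ 5.41  0.54 -0.23]
```

Emit:
carry_out:
  targets:
    - [0.4,1,0.2,-0.2,0]
    - [0.4,1.5,0.2,0,0]
    - [0.4,1.4,0,0,0]
    - [0.4,1,0,0,0]
    - [0.4,0.5,0,0,0]
    - [0.4,0,0,0,0]
    - [0.4,0,0,0,0]
    - [0.7,0,0,0,0]
    - [0.9,0,0,0,0]
    - [0.9,0,0,0,0]
    - [0.9,0,0,0,0]
    - [0.9,0,0,0,0]

```text
time: 22.85
tool_pos: [0.5411, 0.1888, 0.0166]
ee_rot: [1.789, 1.57, 0.324]
wrist_force: [0.0, -0.4, 1.8]
width: 0.0352
```

Emit:
carry_out:
  targets:
    - [0.9,-0.5,0,0,0]
    - [0.9,-1.5,0,0,0]
    - [0.9,-2.5,0,0,0]
    - [0.9,-2.5,0,0,0]
    - [0.9,-2,0,0,0]
    - [0.9,-0.5,0,0,0]
    - [0.9,0,0,0,0]
    - [0.9,0,0,0,0]

```text
time: 23.65
tool_pos: [0.5401, 0.1885, 0.1102]
ee_rot: [-1.471, 1.569, -2.937]
wrist_force: [0.7, 0.2, -1.1]
width: 0.0354
```

```bash
python3 - <<'E'
from h import *
s=snap("side","s8");R=(180,180,270,260)
top(s,(45,80,40),(85,255,255),R);top(s,(0,150,60),(5,255,255),R)
B=box(-.014,-.018,.0115);go([B+[0,0,.09],B],jaw=8)
E
```

```text
topping 29 [237.2 224.1] [0.4704 0.1795]
topping 16 [199.2 257.6] [0.5008 0.355 ]
topping 28 [211.1 229.3] [0.5329 0.2392]
topping 210 [263.9 235.1] [0.3711 0.1817]
t 23.7 tcp [0.5398 0.1884 0.1096] jaw 6.0 tilt [-0.003 -0.001 -1.   ] w 0.0352 F [-0.  -0.5  0. ] j6 0.13
turn deg -2.0
shift cm [ 0.83 -3.15 26.48]
shift cm [ 9.    0.02 -0.  ]
```

Emit:
carry_out:
  targets:
    - [0.9,0,-0.17,1.5,-1]
    - [0.9,0,-0.35,3,-1]
    - [0.9,0,-0.35,3,0]
    - [0.9,0,-0.35,3,0]
    - [0.9,0,-0.35,3,0]
    - [0.9,0,-0.35,3,0]
    - [0.9,0,-0.35,3,0]
    - [0.9,0,-0.35,3,0]
    - [0.9,0,-0.35,2.5,0]
    - [0.9,0.5,-0.18,1.5,0]
    - [0.9,1.5,0,0,0]
    - [0.9,2,0,0,0]
    - [0.9,1.5,0,0,0]
    - [0.9,0.5,0,0,0]
    - [0.9,0,0,0,0]
    - [0.9,0,0,0,0]

```text
time: 25.3
tool_pos: [0.5459, -0.0777, 0.0514]
ee_rot: [1.52, 1.57, 0.09]
wrist_force: [-0.3, 0.2, -1.0]
width: 0.0352
```

```bash
python3 - <<'E'
from h import *
B=box(-.014,-.018,.0163);go([B],jaw=8)
E
```

```text
t 25.3 tcp [ 0.5459 -0.0777  0.0514] jaw 8.1 tilt [ 0.001  0.    -1.   ] w 0.0352 F [-0.3  0.2 -1. ] j6 -0.39
turn deg 0.1
shift cm [ 3.51 -0.05  0.05]
```

Emit:
carry_out:
  targets:
    - [0.9,1,0,0,0]
    - [0.9,1.2,0,0,0]
    - [0.9,0.8,0,0,0]
    - [0.9,0.5,0,0,0]
    - [0.9,0,0,0,0]
    - [0.9,0,0,0,0]
    - [0.6,0,0,0,0]
    - [0.4,0,0,0,0]
    - [0.4,0,0,0,0]
    - [0.4,-1,0,0,0]
    - [0.4,-3,0,0,0]
    - [0.4,-3,0,0,0]
    - [0.4,-2,0,0,0]
    - [0.4,0,0,0,0]
    - [0.4,0,0,0,0]

```text
time: 26.8
tool_pos: [0.5457, -0.0782, 0.1065]
ee_rot: [1.264, 1.57, -0.167]
wrist_force: [0.3, -0.2, -0.3]
width: 0.0564
```

```bash
python3 - <<'E'
from h import *
s=snap("side","s9");t=snap("top","t9");chocs(t)
R=(190,150,250,205)
top(t,(45,80,40),(85,255,255),R);top(t,(0,150,60),(5,255,255),R)
im=np.hstack([cv2.resize(s["image"][110:230,200:360],(400,300)),cv2.resize(t["image"][110:230,170:330],(400,300))]);cv2.imwrite("pics/s9.png",im[:,:,::-1])
G=np.array([.4727,.1735,.0125]);go([G+[0,0,.09],G],jaw=8)
E
```

```text
choc [223.5 194.7] A 137.0 rect [13. 13.] col [ 67 115  68] w@.022 [0.473 0.174]
choc [248.3 194.4] A 165.0 rect [10.7 32.9] col [93 89 80] w@.022 [0.4731 0.1046]
choc [202.8 172.8] A 153.0 rect [14. 14.] col [146  56  50] w@.022 [0.5357 0.2324]
topping 47 [223.3 194.3] [0.4725 0.173 ]
topping 46 [202.4 172.1] [0.5354 0.2316]
t 26.9 tcp [ 0.5445 -0.0779  0.1045] jaw 8.0 tilt [-0.003  0.001 -1.   ] w 0.0566 F [-1.2  0.7  0.1] j6 -0.39
turn deg 0.0
shift cm [  0.24  -3.61 -25.89]
shift cm [9.   0.02 0.01]
```

View pics/s9.png

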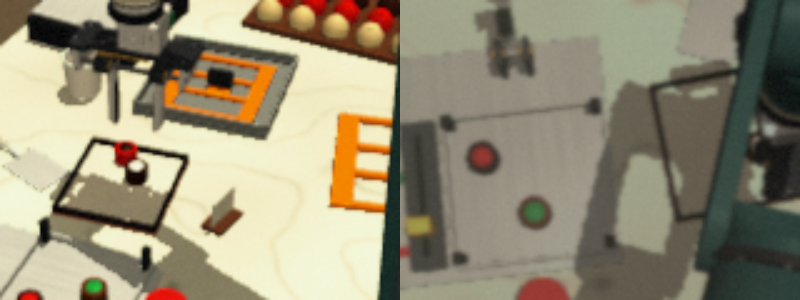

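Red and white stand upright in the box at (125,152) and (136,172). Green next.

Emit:
carry_out:
  targets:
    - [0.4,0,-0.2,-1.5,0]
    - [0.4,0,-0.42,-3,0]
    - [0.4,0,-0.42,-3,0]
    - [0.4,0,-0.42,-3,0]
    - [0.4,0,-0.42,-3,0]
    - [0.4,0,-0.42,-3,0]
    - [0.4,0,-0.42,-3,0]
    - [0.4,0,-0.42,-3,0]
    - [0.4,0.5,-0.42,-2.5,0]
    - [0.4,1.5,-0.05,-0.9,0]
    - [0.4,2,0,0,0]
    - [0.4,1,0,0,0]
    - [0.4,0,0,0,0]
    - [0.4,0,0,0,0]
    - [0.4,0,0,0,0]

```text
time: 28.4
tool_pos: [0.4743, 0.1733, 0.057]
ee_rot: [1.754, 1.569, 0.322]
wrist_force: [-0.0, 1.2, 0.2]
width: 0.0563
```

```bash
python3 - <<'E'
from h import *
G=np.array([.4727,.1735,.0125]);go([G],jaw=8)
s=snap("side","s10");R=(180,180,270,260);top(s,(45,80,40),(85,255,255),R);top(s,(0,150,60),(5,255,255),R)
E
```

```text
t 28.4 tcp [0.4743 0.1733 0.057 ] jaw 8.0 tilt [ 0.002  0.001 -1.   ] w 0.0563 F [-0.   1.2  0.2] j6 0.1
turn deg -0.0
shift cm [ 4.45 -0.16 -0.04]
topping 29 [237.2 224.1] [0.4704 0.1795]
topping 16 [199.2 257.6] [0.5008 0.355 ]
topping 30 [211.1 229.2] [0.5331 0.2389]
topping 204 [263.9 235.1] [0.3713 0.1819]
```

Emit:
carry_out:
  targets:
    - [0.4,1.5,-0.1,0,0]
    - [0.4,1.6,0,0,0]
    - [0.4,0.9,0,0,0]
    - [0.4,0.4,0,0,0]
    - [0.4,0,0,0,0]
    - [0.4,0,0,0,0]
    - [0.7,0,0,0,0]
    - [0.9,0,0,0,0]
    - [0.9,0,0,0,0]
    - [0.9,0,0,0,0]
    - [0.9,0,0,0,0]

```text
time: 29.55
tool_pos: [0.473, 0.1732, 0.0125]
ee_rot: [1.717, 1.57, 0.286]
wrist_force: [0.3, 0.4, 2.4]
width: 0.0351
```

Emit:
carry_out:
  targets:
    - [0.9,-0.5,0,0,0]
    - [0.9,-1.5,0,0,0]
    - [0.9,-2.5,0,0,0]
    - [0.9,-2.5,0,0,0]
    - [0.9,-2,0,0,0]
    - [0.9,-0.5,0,0,0]
    - [0.9,0,0,0,0]
    - [0.9,0,0,0,0]

```text
time: 30.35
tool_pos: [0.4718, 0.1729, 0.1058]
ee_rot: [-1.489, 1.569, -2.919]
wrist_force: [0.0, -0.5, -0.8]
width: 0.0356
```

```bash
python3 - <<'E'
from h import *
s=snap("side","s11");R=(180,180,270,260)
top(s,(0,150,60),(5,255,255),R)
B=box(.014,.018,.0125);go([B+[0,0,.09],B],jaw=8)
E
```

```text
topping 28 [211.1 229.1] [0.5336 0.2385]
topping 207 [263.9 235.1] [0.371  0.1821]
t 30.4 tcp [0.4716 0.1729 0.1054] jaw 8.0 tilt [-0.003 -0.001 -1.   ] w 0.0354 F [-0.3 -0.2 -0.2] j6 0.1
turn deg 0.0
shift cm [ 0.28  6.47 22.18]
shift cm [ 9.    0.03 -0.  ]
```

Emit:
carry_out:
  targets:
    - [0.9,0,0.4,1.5,0]
    - [0.9,0,0.82,2.8,0]
    - [0.9,0,0.82,2.8,0]
    - [0.9,0,0.82,2.8,0]
    - [0.9,0,0.82,2.8,0]
    - [0.9,0,0.82,2.8,0]
    - [0.9,0,0.82,2.8,0]
    - [0.9,0,0.82,2.8,0]
    - [0.9,0.5,0.33,1.1,0]
    - [0.9,1.5,0,0,0]
    - [0.9,2,0,0,0]
    - [0.9,1.5,0,0,0]
    - [0.9,0.5,0,0,0]
    - [0.9,0,0,0,0]
    - [0.9,0,0,0,0]

```text
time: 31.9
tool_pos: [0.5679, -0.0371, 0.0475]
ee_rot: [1.497, 1.57, 0.067]
wrist_force: [0.7, 0.5, -0.6]
width: 0.0354
```

```bash
python3 - <<'E'
from h import *
B=box(.014,.018,.0122);go([B],jaw=8)
E
```

```text
t 31.9 tcp [ 0.5679 -0.0371  0.0475] jaw 8.1 tilt [ 0.001  0.    -1.   ] w 0.0354 F [ 0.7  0.5 -0.6] j6 -0.31
turn deg 0.1
shift cm [ 3.53 -0.15  0.05]
```

Emit:
carry_out:
  targets:
    - [0.9,1,-0.1,0,0]
    - [0.9,1.2,0,0,0]
    - [0.9,0.8,0,0,0]
    - [0.9,0.5,0,0,0]
    - [0.9,0,0,0,0]
    - [0.9,0,0,0,0]
    - [0.6,0,0,0,0]
    - [0.4,0,0,0,0]
    - [0.4,0,0,0,0]
    - [0.4,-1,0,0,0]
    - [0.4,-3,0,0,0]
    - [0.4,-3,0,0,0]
    - [0.4,-2,0,0,0]
    - [0.4,0,0,0,0]
    - [0.4,0,0,0,0]

```text
time: 33.4
tool_pos: [0.5668, -0.0378, 0.1024]
ee_rot: [1.329, 1.57, -0.102]
wrist_force: [0.1, 0.2, -0.8]
width: 0.0565
```

```bash
python3 - <<'E'
from h import *
s=snap("side","s12");t=snap("top","t12");chocs(t)
top(t,(0,150,60),(5,255,255),(190,150,250,205))
R=(200,110,290,200);top(s,(45,80,40),(85,255,255),R);top(s,(0,150,60),(5,255,255),R)
G=np.array([.5356,.232,.0125]);go([G+[0,0,.09],G],jaw=6)
E
```

```text
choc [202.8 172.9] A 146.0 rect [14. 14.] col [146  56  50] w@.022 [0.5357 0.2323]
choc [240.7 183.1] A 553.0 rect [49.6 22.4] col [91 87 78] w@.022 [0.5051 0.1256]
topping 46 [202.5 172.3] [0.5349 0.2313]
topping 56 [242.8 111.3] [ 0.8173 -0.4757]
topping 57 [264.7 120. ] [ 0.6903 -0.4529]
topping 20 [243.8 180.4] [ 0.562  -0.0285]
topping 59 [249.3 171. ] [ 0.5711 -0.0882]
t 33.5 tcp [ 0.5656 -0.0376  0.1004] jaw 8.0 tilt [-0.003  0.001 -1.   ] w 0.0565 F [-0.6 -0.   0.1] j6 -0.31
turn deg 2.0
shift cm [ -0.19  -0.17 -27.13]
shift cm [9.   0.02 0.01]
```

Emit:
carry_out:
  targets:
    - [0.4,0,0,-1.5,1]
    - [0.4,0,0,-3,1]
    - [0.4,0,0,-3,0]
    - [0.4,0,0,-3,0]
    - [0.4,0,-0.1,-3,0]
    - [0.4,0,-0.1,-3,0]
    - [0.4,0,0,-3,0]
    - [0.4,0,0,-3,0]
    - [0.4,0.5,0,-3,0]
    - [0.4,1.5,0,-1.6,0]
    - [0.4,2,0,0,0]
    - [0.4,0.5,0,0,0]
    - [0.4,0,0,0,0]
    - [0.4,0,0,0,0]
    - [0.4,0,0,0,0]

```text
time: 35.0
tool_pos: [0.536, 0.231, 0.058]
ee_rot: [1.752, 1.569, 0.285]
wrist_force: [-1.1, 0.1, 0.5]
width: 0.0563
```

```bash
python3 - <<'E'
from h import *
G=np.array([.5356,.232,.0125]);go([G],jaw=6)
s=snap("side","s13");R=(180,180,270,260);top(s,(0,150,60),(5,255,255),R)
E
```

```text
t 35.0 tcp [0.536 0.231 0.058] jaw 6.0 tilt [ 0.002  0.    -1.   ] w 0.0563 F [-1.1  0.1  0.5] j6 0.21
turn deg -0.0
shift cm [ 4.55 -0.04 -0.1 ]
topping 37 [211.4 229.3] [0.5322 0.239 ]
topping 211 [264.  235.1] [0.371  0.1818]
```

Emit:
carry_out:
  targets:
    - [0.4,1.5,0,-0.1,0]
    - [0.4,1.6,0,0,0]
    - [0.4,1,0,0,0]
    - [0.4,0.4,0,0,0]
    - [0.4,0,0,0,0]
    - [0.4,0,0,0,0]
    - [0.7,0,0,0,0]
    - [0.9,0,0,0,0]
    - [0.9,0,0,0,0]
    - [0.9,0,0,0,0]
    - [0.9,0,0,0,0]

```text
time: 36.15
tool_pos: [0.5355, 0.2325, 0.0127]
ee_rot: [1.818, 1.57, 0.352]
wrist_force: [-0.6, -0.4, 1.9]
width: 0.0356
```

Emit:
carry_out:
  targets:
    - [0.9,-0.5,0,0,0]
    - [0.9,-1.5,0,0,0]
    - [0.9,-2.5,0,0,0]
    - [0.9,-2.5,0,0,0]
    - [0.9,-2,0,0,0]
    - [0.9,-0.5,0,0,0]
    - [0.9,0,0,0,0]
    - [0.9,0,0,0,0]

```text
time: 36.95
tool_pos: [0.5344, 0.2322, 0.1061]
ee_rot: [-1.402, 1.569, -2.868]
wrist_force: [-0.7, -0.2, -0.3]
width: 0.0351
```

```bash
python3 - <<'E'
from h import *
B=box(-.014,.054,.0125);go([B+[0,0,.09],B],jaw=8)
s=snap("side","s14")
cv2.imwrite("pics/s14.png",cv2.resize(s["image"][130:270,170:330,::-1],(640,560),interpolation=cv2.INTER_CUBIC))
E
```

```text
t 36.95 tcp [0.5344 0.2322 0.1061] jaw 6.0 tilt [-0.002 -0.    -1.   ] w 0.0351 F [-0.7 -0.2 -0.3] j6 0.21
turn deg -2.0
shift cm [ 0.38 -3.52 23.7 ]
shift cm [ 9.    0.02 -0.  ]
```

View pics/s14.png

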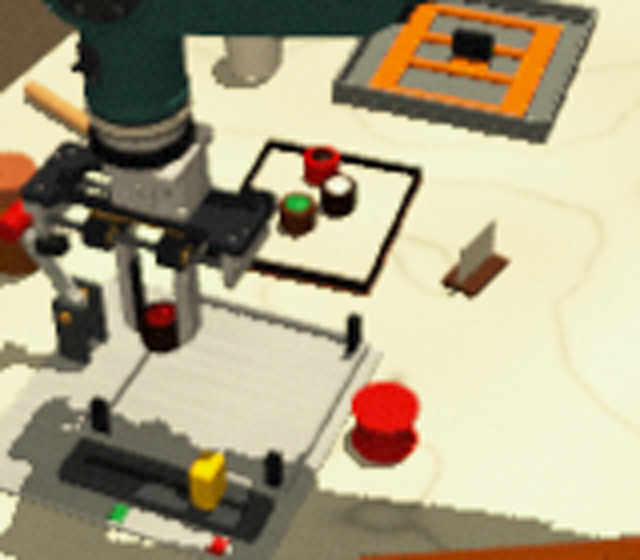

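All three stand upright in the box and the fourth is held. I place it now.

Emit:
carry_out:
  targets:
    - [0.9,0,-0.22,1.5,-1]
    - [0.9,0,-0.44,3,-1]
    - [0.9,0,-0.44,3,0]
    - [0.9,0,-0.44,3,0]
    - [0.9,0,-0.44,3,0]
    - [0.9,0,-0.44,3,0]
    - [0.9,0,-0.44,3,0]
    - [0.9,0,-0.44,2.5,0]
    - [0.9,0.5,-0.22,1.7,0]
    - [0.9,1.5,0,0,0]
    - [0.9,2,0,0,0]
    - [0.9,1.5,0,0,0]
    - [0.9,0.5,0,0,0]
    - [0.9,0,0,0,0]
    - [0.9,0,0,0,0]

```text
time: 38.5
tool_pos: [0.5324, -0.0066, 0.0471]
ee_rot: [2.754, 1.571, 1.324]
wrist_force: [0.5, -0.2, 0.1]
width: 0.0356
```

```bash
python3 - <<'E'
from h import *
B=box(-.014,.054,.0124);go([B],jaw=8)
E
```

```text
t 38.5 tcp [ 0.5324 -0.0066  0.0471] jaw 8.1 tilt [ 0.  0. -1.] w 0.0356 F [ 0.5 -0.2  0.1] j6 -0.26
turn deg 0.1
shift cm [3.47 0.01 0.08]
```

Emit:
carry_out:
  targets:
    - [0.9,1,0,0.1,0]
    - [0.9,1.2,0,0,0]
    - [0.9,0.8,0,0,0]
    - [0.9,0.45,0,0,0]
    - [0.9,0,0,0,0]
    - [0.9,0,0,0,0]
    - [0.6,0,0,0,0]
    - [0.4,0,0,0,0]
    - [0.4,0,0,0,0]
    - [0.4,-1,0,0,0]
    - [0.4,-3,0,0,0]
    - [0.4,-3,0,0,0]
    - [0.4,-2,0,0,0]
    - [0.4,-2,0,-4,0]
    - [0.4,0,0,-4,0]
    - [0.4,0,0,-4,0]
    - [0.4,0,0,-4,0]
    - [0.4,0,0,0,0]
    - [0.4,0,0,0,0]

```text
time: 40.4
tool_pos: [0.5101, 0.1508, 0.1233]
ee_rot: [1.062, 1.57, -0.367]
wrist_force: [0.8, 0.5, -0.5]
width: 0.0565
```

```bash
python3 - <<'E'
from h import *
s=snap("side","s15");t=snap("top","t15")
for nm,lo,hi in(("yellow",(22,120,80),(33,255,255)),("green",(45,80,40),(85,255,255)),("red",(0,150,60),(5,255,255))):
    for a,c,_ in blobs(t,lo,hi,(155,120,185,225),5): 
        P=onz(t,c,.006 if nm!="yellow" else .058)[:2];d=P-C;print(nm,a,c.round(1),P.round(4),"carrier xy",np.round([d@[np.cos(CY),np.sin(CY)],d@[-np.sin(CY),np.cos(CY)]],4))
im=np.hstack([cv2.resize(s["image"][140:260,170:330],(400,300)),cv2.resize(t["image"][110:230,150:310],(400,300))]);cv2.imwrite("pics/s15.png",im[:,:,::-1])
go([],jaw=6)
E
```

```text
yellow 41 [175.4 200.1] [0.455  0.3006] carrier xy [-0.0391  0.1251]
green 15 [168. 181.] [0.5165 0.3339] carrier xy [0.0255 0.1518]
red 8 [170.5 210.5] [0.4321 0.325 ] carrier xy [-0.0594  0.1517]
t 40.5 tcp [0.5103 0.1494 0.123 ] jaw 8.0 tilt [ 0.001 -0.    -1.   ] w 0.0565 F [-0.5 -0.5 -0.1] j6 0.04
turn deg 2.0
```

View pics/s15.png

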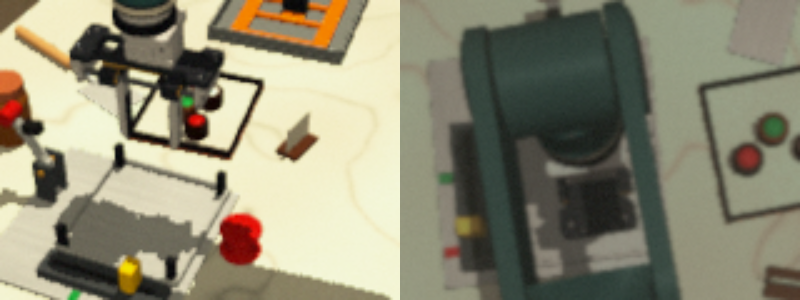

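All four chocolates are upright in the box. The red-to-green patch distance measures 85 mm, as specified. Next is the marker, gripped along the carrier's x.

```bash
python3 - <<'E'
from h import *
M=car(-.037,.121,.032);go([M+[0,0,.09],M,car(.0255,.121,.032)],jaw=6)
E
```

```text
t 40.5 tcp [0.5103 0.1494 0.123 ] jaw 8.0 tilt [ 0.001 -0.    -1.   ] w 0.0565 F [-0.5 -0.5 -0.1] j6 0.04
turn deg 2.0
shift cm [  0.09  -3.71 -15.21]
shift cm [ 9. -0. -0.]
shift cm [ 0.    6.25 -0.  ]
```

Emit:
carry_out:
  targets:
    - [0.4,0,0,0,2]
    - [0.4,0,-0.6,-2.5,0]
    - [0.4,0,-0.6,-2.5,0]
    - [0.4,0,-0.6,-2.5,0]
    - [0.4,0,-0.6,-2.5,0]
    - [0.4,0,-0.6,-2.5,0]
    - [0.4,0,-0.6,-2.5,0]
    - [0.4,0,-0.1,-0.2,0]
    - [0.4,2,0,0,0]
    - [0.4,2,0,0,0]
    - [0.4,0,0,0,0]
    - [0.4,0,0,0,0]

```text
time: 41.7
tool_pos: [0.4578, 0.2961, 0.0826]
ee_rot: [-0.644, 1.57, -2.111]
wrist_force: [0.3, -0.7, 0.1]
width: 0.0567
```

```bash
python3 - <<'E'
from h import *
s=snap("side","s16");M=car(-.037,.121,.032);go([M],jaw=6)
for a,c,_ in blobs(s,(22,120,80),(33,255,255),(170,210,270,290),5):
    print("yellow",a,c.round(1),onz(s,c,.045)[:2].round(4))
cv2.imwrite("pics/s16.png",cv2.resize(s["image"][190:280,170:290,::-1],(640,480),interpolation=cv2.INTER_CUBIC))
E
```

```text
t 41.75 tcp [0.4583 0.2967 0.0835] jaw 5.9 tilt [ 0.001  0.    -1.   ] w 0.0565 F [0.1 0.  0.3] j6 0.37
turn deg -0.1
shift cm [ 5.15 -0.08 -0.02]
yellow 60 [221.  248.1] [0.4577 0.2992]
```

View pics/s16.png

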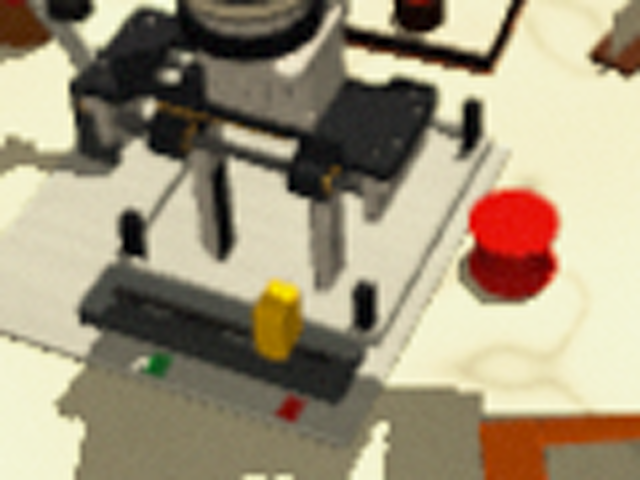

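Emit:
carry_out:
  targets:
    - [0.4,1.5,-0.05,0,0]
    - [0.4,1.7,0,0,0]
    - [0.4,1.2,0,0,0]
    - [0.4,0.7,0,0,0]
    - [0.4,0,0,0,0]
    - [0.6,0,0,0,0]
    - [0.8,0,0,0,0]
    - [0.9,0,0,0,0]
    - [0.9,0,0,0,0]
    - [0.9,0,0,0,0]
    - [0.9,0,0,0,0]
    - [0.9,0,0,0,0]

```text
time: 42.95
tool_pos: [0.4571, 0.2976, 0.032]
ee_rot: [2.015, 1.57, 0.549]
wrist_force: [-0.0, 1.4, 1.4]
width: 0.0195
```

```bash
python3 - <<'E'
from h import *
go([car(.0255,.121,.033)],jaw=6)
p=robot.get_obs()["tool_pos"][:2]-C;print("carrier x,y",p@[np.cos(CY),np.sin(CY)],p@[-np.sin(CY),np.cos(CY)])
E
```

```text
t 42.95 tcp [0.4571 0.2976 0.032 ] jaw 6.0 tilt [ 0.001  0.    -1.   ] w 0.0195 F [-0.   1.4  1.4] j6 0.37
turn deg 0.0
shift cm [-0.1   6.29  0.09]
carrier x,y -0.03739019387954724 0.12188916149579877
```

Emit:
carry_out:
  targets:
    - [0.9,0,0.5,0,0]
    - [0.9,0,1,0,0]
    - [0.9,0,1,0,0]
    - [0.9,0,1,0,0]
    - [0.9,0,1,0,0]
    - [0.9,0,1,0,0]
    - [0.9,0,0.5,0,0]
    - [0.9,0,0.29,0,0]
    - [0.9,0,0,0,0]
    - [0.9,0,0,0,0]
    - [0.9,0,0,0,0]

```text
time: 44.05
tool_pos: [0.5204, 0.3041, 0.0319]
ee_rot: [1.67, 1.569, 0.204]
wrist_force: [1.7, -0.3, 4.0]
width: 0.0199
```

```bash
python3 - <<'E'
from h import *
go([car(.0255,.121,.033)],jaw=6)
s=snap("side","s17")
for nm,lo,hi in(("green",(45,80,40),(85,255,255)),("red",(0,150,60),(5,255,255))):
    for a,c,_ in blobs(s,lo,hi,(170,225,270,290),8):
        P=onz(s,c,.006)[:2]-C;print(nm,a,c.round(1),"carrier",round(P@[np.cos(CY),np.sin(CY)],4),round(P@[-np.sin(CY),np.cos(CY)],4))
E
```

```text
t 44.05 tcp [0.5204 0.3041 0.0319] jaw 6.0 tilt [ 0.002  0.    -1.   ] w 0.0199 F [ 1.7 -0.3  4. ] j6 0.33
turn deg 0.0
shift cm [-0.11 -0.08  0.08]
green 18 [199.2 257.9] carrier 0.0255 0.1549
red 212 [264.  235.1] carrier -0.1258 -0.0096
red 14 [224.1 266.1] carrier -0.0598 0.155
```

Emit:
carry_out:
  targets:
    - [0.9,0,-0.07,0,0]
    - [0.9,0,0,0,0]
    - [0.9,0,0,0,0]
    - [0.6,0,0,0,0]
    - [0.5,0,0,0,0]
    - [0.5,0,0,0,0]
    - [0.5,-1,0,0,0]
    - [0.5,-2,0,0,0]
    - [0.5,-3,0,0,0]
    - [0.5,-3,0,0,0]
    - [0.5,-3,0,-3,0]
    - [0.5,0,-1,-4,0]
    - [0.5,0,-2,-4,0]
    - [0.5,0,-2,-4,0]
    - [0.5,0,-2,-3,0]
    - [0.5,0,0,0,0]
    - [0.5,0,0,0,0]

```text
time: 45.8
tool_pos: [0.4296, 0.4761, 0.1519]
ee_rot: [0.728, 1.57, -0.736]
wrist_force: [-0.5, -0.3, -0.4]
width: 0.0466
```

```bash
python3 - <<'E'
from h import *
s=snap("side","s18");t=snap("top","t18");go([])
for a,c,m in blobs(t,(22,120,80),(33,255,255),(150,120,200,225),5):
    for z in(.06,.056):
        P=onz(t,c,z)[:2]-C;print("yellow",a,c.round(1),z,"carrier",round(P@[np.cos(CY),np.sin(CY)],4),round(P@[-np.sin(CY),np.cos(CY)],4))
for a,c,m in blobs(s,(22,120,80),(33,255,255),(150,200,270,290),5):
    P=onz(s,c,.045)[:2]-C;print("side yellow",a,c.round(1),"carrier",round(P@[np.cos(CY),np.sin(CY)],4),round(P@[-np.sin(CY),np.cos(CY)],4))
im=np.vstack([cv2.resize(s["image"][90:290,110:390],(560,400))[:,:],cv2.resize(t["image"][115:215,150:430],(560,200))]);cv2.imwrite("pics/s18.png",im[:,:,::-1])
E
```

```text
t 45.9 tcp [0.4308 0.4749 0.1518] jaw 6.0 tilt [ 0. -0. -1.] w 0.0469 F [ 0.4 -0.  -0.9] j6 0.64
turn deg 0.0
yellow 61 [175.  177.1] 0.06 carrier 0.0235 0.1203
yellow 61 [175.  177.1] 0.056 carrier 0.0243 0.1211
```

View pics/s18.png

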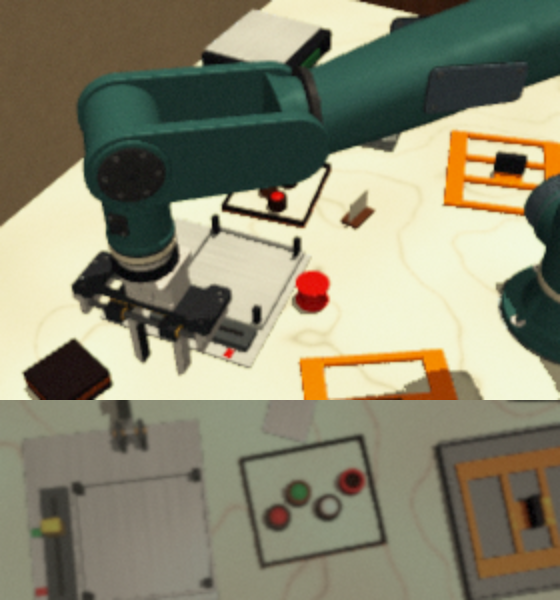

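The last view shows all four chocolates upright in the box, at (278,517), (298,492), (327,507) and (351,481). The grille is flat in the tray, the clamp is up, and the marker is beside green. I hand in.

```bash
python3 -c "
from bench import robot
print(robot.close_job())"
```

```text
the job is handed in; nothing more can be done
None
```

The job is done in the order asked and was handed in at about 46 s of the allowed 208 s. The hand-in itself reports no verdict.

- **Clamp:** I lifted it past its hold-open point and let go. It stayed open by itself, and the last top view still shows it clear of the tray.
- **Grille:** I took the orange grille off the carrier. Both loose look-alikes measured about 245 x 220 mm, so they were the wrong size. The grille lies flat in the grey wash tray.
- **Chocolates:** The carrier held exactly four. All four stand upright and apart on the floor of the black box, and none was seen to be knocked aside during the run.
- **Marker:** I moved it last. It started about 22 mm from the red patch toward green, not exactly on red. It now sits within about 1–2 mm of the green patch: green is at carrier x 25.5 mm, and the last top view read 23.5–24.3 mm, or about 25 mm after a 1.4 mm correction.

Two checks disagreed or failed. The side camera read chocolate positions about 7 mm further in y than the top camera, so I used the top camera. In the last side view the arm hid the marker, so only the top camera confirms its final position. I saw no disturbed bystanders, though not every one was in the last picture.

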